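# Peel the cover tray off the tray stack and show it over the tablet

## Task

Take the cover tray by the lifting ear at its corner and peel it off the stack: lift the ear corner first while the opposite corner still rests on the stack, so that the clips let go one after the other and the stack itself stays standing where it is. Then hold the cover tray level, right way up, about 10 cm above the middle of the tablet, clear of everything, and finish while still holding it there; leave the other things alone.

Things in the scene. Friction and masses are not known exactly. Their poses are not given: they have to be found in the camera images.
- cover_ear (a point): Centre of the cover tray's lifting ear: a block 16 mm wide, 26 long, 12 tall that sticks out of one corner along the diagonal, direction (0.8, 0.6, 0) in the cover's axes (x along its 120 mm side, y along its 90 mm side, z up). Grip across its 16 mm width from above; 31 mm of air below it. In the cover's axes the tray's middle lies (-73.6, -55.2, -11.3) mm from here
- cover_center (a point): Middle of the cover tray, half-way up: a rigid white formed tray 120 x 90 x 15 mm, about 60 g, open upward, with a flat rim and a sloping pan that nests 13 mm deep in the stack. It is the top part of the pile; axes as the ear's point
- cover_far (a point): Underside of the cover's rim at the corner opposite the ear, (-133.6, -100.2, -6) mm from the ear's centre in the cover's axes; same axes. The cover peels by turning about this corner
- tray_stack: Stack of three nested white trays, 120 x 90 mm and 31 mm tall to where the cover's rim rests, 0.5 kg, loose on the bench; origin at the middle of its underside, axes as the cover's. On each long side stand two clips, 40 mm either side of the middle, that reach in over the cover's rim; their tops are 50 mm above the bench
- stack_far (a point): The stack's top at the corner opposite the ear, where the cover's far corner rests; axes as the stack's
- tablet_center (a point): Middle of the top of the tablet: a dark flat slab 190 x 125 x 9 mm lying on a fixed plywood plinth 200 x 135 x 20 mm, so that its top is 29 mm above the bench; x along its 190 mm side, z up
- white_pot: Small white pot 44 mm across, 38 mm tall, a bystander; origin at the middle of its underside
- glue_bottle: Brown bottle with a light cap, 46 mm across, 85 mm tall, a bystander; origin at the middle of its underside
- masking_tape: Roll of masking tape lying flat, 92 mm across, 24 mm tall, a bystander; origin at the middle of its underside
- stack_center (a point): Middle of the stack, half-way up. Each of its four clips lets the rim rise 2 mm, then holds it down with about 1.6 N until the rim has risen about 7 mm there. Together they hold more than the stack weighs: a straight pull lifts the stack too. Tilting the cover by its ear opens the nearest clip first, two more at about 0.1 rad, the clip by the opposite corner last
- tablet_stand: The plywood plinth with the tablet on it (see tablet_center); origin at the middle of its underside

How it is judged:
By the outcome, as a careful person would: the job done as asked, in the order asked, and still so for the second after the job is handed in, while the arm keeps its last pose, push and grip.
It also fails if it takes over 42 s, if anything falls off the work surface, if the arm or the gripper's body presses on something with over 40 N, if the wrist force passes 120 N, or if a joint passes its speed limit or range.

## Robot

A 6-joint arm with a two-finger parallel gripper is mounted at the origin on the work surface; the furniture and walls round the work are solid. World frame = base frame: x ahead of the robot, y to its left, z up, the work surface at z = 0. Lengths are in mm, angles in degrees, forces in N, time in s.
With the tool pointing down it reaches from about 300 to 850 mm from the base axis. Payload 4.2 kg.
Tool frame: the origin (TCP) lies midway between the tips of the shut fingers; the grasp point (between the pads) lies env.hold_point_z behind it (env.hold_point_z is the distance from the TCP to the grasp point, in mm); z points along the fingers, y is the line along which they close (so a half turn about z gives the same grasp; the last joint's range is limited). The gripper opens to 91 mm and grips with 3 to 60 N. Pads are 32 mm wide; open, the fingers measure 118 mm over their backs; the gripper's body (76 mm by 178 mm) begins 60 mm behind the grasp point.
Start: joints at [-71.963, 18.312, 89.639, -0, 72.044, -1.146], TCP at [188.937, -543.089, 213.976] pointing down, gripper open.
Joint ranges: [-177.97, 177.97], [-48.28, 115.42], [12.27, 149.76], [-77.06, 257.06], [2.81, 150.46], [-146.56, 146.56]. Speed limits (degrees/s): [147.25, 147.25, 180, 180, 180, 180].

## Interface

Orientations are given as [roll, pitch, yaw] about the fixed x, y, z axes, in that order (R = Rz(yaw) Ry(pitch) Rx(roll)).
In Python, from workcell import env, viewer, spotter gives the robot as it stands.
- The arm moves only by the tool apply_moves, never from a script. Its arguments are lists of equal length, an entry for each row: "delta_pos": the shift along the world's x, y, z normalised to -1 to 1, where 1 is 120 mm, a list of three; "rot": the turn, a rotation vector about the world's x, y, z normalised to -1 to 1, where 1 is 1.5 rad, a list of three; "hand": the opening, from 0 (shut) to 1 (fully open). A call has 1 to 10 rows; each row is the pose to reach, as a shift and turn from the pose commanded when the call began; what a row does not reach only later rows make up. A row lasts 1/12 s, in which the tool goes at most 41.7 mm and 7.16 degrees, less where a joint would pass 70% of its speed; a pose out of reach is approached as far as the arm can. A call with a number of a shift or a turn outside -1 to 1 is refused whole. A call with a gripper value outside its range is refused whole. The fingers move at their own pace and stop on an object; "newtons" is the grip in N (left out, the last holds). Time passes only in rows, so rows that repeat a pose let the fingers close. It gives the time, the measured TCP pose, the force, the opening and the grip force at its end, in the units of the state.
- env.state(): the state, without advancing time (a new reading comes with each control period).
- viewer.grab_frame(name): name is "scene" or "top"; returns a dict with "pixels" (400x640x3 uint8, red, green, blue), "camera_matrix" (3x3 intrinsics, pixels), "k1" (the pictures are not rectified: a ray, as slopes to the right and down, at radius r is drawn at 1 + k1 r^2 times it, then the intrinsics apply), "R" (3x3) and "t" (3): a world point X has camera coordinates R X + t. Camera axes: x right, y down, z forward; pixel columns grow to the right and rows downward; lengths in mm; the calibration is good to about 2 mm. A picture is of the moment at which its call begins. There is no depth.
- env.job_done(): hands the job in; it is judged then, once.
Trained networks look in a picture, given as the dict that the camera call returned (one of the last four; its "shot" number tells which), for a name from the list of things; names that differ only in an ending like _2 or _b are one class to them, and where a whole thing is asked for, a point or a joint stands for the part that bears it (a point fixed in the world has none). Each returns a list of dicts, best first, with "score" (0 to 1); they miss things now and then, are a little off and sometimes report something else, mostly with a low value. They report only what shows in the picture. A call takes as long as a camera call.
- spotter.trace(picture, query): "mask" (400x640 bool, what is visible of it) and "box" ([centre column, centre row, width, height] in pixels, round what is visible of it).
- spotter.landmark_of(picture, query): "position" ([column, row] in pixels: a listed point, or the origin of a listed thing).
The state is a dict: "time_s": time; "qpos": joint angles; "qvel": joint speeds; "effort": joint torques, N m; "ee_pos": TCP position; "ee_rot": TCP orientation; "force": force on the tool from outside, world axes, zero at the start; "torque": the same for the moment, N m; "gripper_width": finger opening in mm; "gripper_force": force on a finger pad.
Only numpy, scipy, OpenCV 4.12 (cv2) and the standard library are available. Lean on these libraries where they do the work, as an engineer would, in place of code of your own. Each camera call takes 0.05 s, during which the arm holds its last target. There are 200 camera calls.

## Working session

There is one attempt and no reset: what is moved stays moved. The work goes in short steps, Python scripts to look and compute and a tool call to move; the robot and the scene stay as the last step left them, time stands still between calls to the robot, and variables do not carry over. Pictures are saved under pics/ and viewed, at most 10 in all, crops included, and the job is handed in when it is done.

Besides the shell and the picture viewer there is one more tool, called after "Emit:" as name(argument=value, ...), one argument or row to a line, values as JSON. apply_moves: Moves the arm, as the interface text tells. Its arguments: {"type":"object","properties":{"delta_pos":{"type":"array"},"rot":{"type":"array"},"hand":{"type":"array"},"newtons":{"type":"number"}},"required":["delta_pos","rot","hand"]}

```bash
mkdir -p pics; cat > h.py <<'E'
import numpy as np,cv2
from workcell import env,viewer,spotter
def ray(f,px):
    K=np.array(f["camera_matrix"]);k=f["k1"]
    d=np.array([(px[0]-K[0,2])/K[0,0],(px[1]-K[1,2])/K[1,1]]);u=d.copy()
    for _ in range(30):u=d/(1+k*(u@u))
    R=np.array(f["R"]);t=np.array(f["t"])
    return -R.T@t,R.T@np.array([u[0],u[1],1])
def atz(f,px,z):
    o,v=ray(f,px);return o+v*(z-o[2])/v[2]
def proj(f,X):
    R=np.array(f["R"]);c=R@np.array(X,float)+np.array(f["t"]);u=c[:2]/c[2];u=u*(1+f["k1"]*(u@u))
    K=np.array(f["camera_matrix"]);return np.array([K[0,0]*u[0]+K[0,2],K[1,1]*u[1]+K[1,2]])
def save(f,n):cv2.imwrite("pics/"+n,np.ascontiguousarray(f["pixels"][...,::-1]))
E
cat > a.py <<'E'
from h import *
F={n:viewer.grab_frame(n) for n in("scene","top")}
for n in F:save(F[n],n+"1.png")
Z=dict(cover_ear=37,cover_center=25.5,cover_far=31,stack_far=31,tray_stack=0,stack_center=15.5,tablet_center=29,white_pot=0,glue_bottle=0,masking_tape=0)
print(env.hold_point_z,env.state()["ee_rot"])
for q,z in Z.items():
  for n in F:
    for r in spotter.landmark_of(F[n],q)[:2]:
      print(q,n,np.round(r["position"],1),round(r["score"],2),np.round(atz(F[n],r["position"],z),1))
E
python3 a.py
```

```text
18.8 [-1.79912893e+02 -1.70656783e-03  1.91845888e+01]
cover_ear scene [298.8 255.8] 0.85 [618.1  98.7  37. ]
cover_ear top [272.  154.3] 0.78 [612.9 105.9  37. ]
cover_center scene [311.2 229.5] 0.61 [546.4  52.2  25.5]
cover_center top [297.8 184.1] 0.7 [544.8  46.1  25.5]
cover_far scene [318.6 205.7] 0.63 [488.2   9.8  31. ]
cover_far top [314.5 209.9] 0.86 [483.5   7.4  31. ]
stack_far scene [318.9 206.6] 0.7 [489.6  12.6  31. ]
stack_far top [314.8 207.7] 0.57 [488.5   6.8  31. ]
stack_far top [408.2 200.2] 0.57 [ 505.8 -208.5   31. ]
stack_center scene [309.  234.8] 0.89 [555.   54.4  15.5]
stack_center top [409.6 200.6] 0.37 [ 507.5 -214.9   15.5]
tablet_center scene [260.7 167. ] 0.73 [ 510.5 -204.3   29. ]
tablet_center top [248.7 253.9] 0.67 [383.5 156.   29. ]
tablet_center top [273.5 151.7] 0.22 [621.4 103.2  29. ]
white_pot scene [391.1 266.2] 0.76 [468.7 227.4   0. ]
white_pot top [221.9 215.6] 0.67 [474.7 225.1   0. ]
glue_bottle scene [313.4 234.5] 0.74 [538.8  50.2   0. ]
glue_bottle scene [326.4 183.5] 0.71 [399.2 -63.    0. ]
glue_bottle top [349.4 247.5] 0.74 [399.6 -73.6   0. ]
masking_tape scene [394.4 230.7] 0.78 [387.3 165.4   0. ]
masking_tape scene [263.7 175.2] 0.74 [ 507.  -201.2    0. ]
masking_tape top [247.6 253.5] 0.58 [386.  162.7   0. ]
masking_tape top [272.6 152.4] 0.21 [627.8 108.    0. ]
```

View pictures.

```bash
python3 - <<'E'
import cv2
a=cv2.imread("pics/top1.png")
cv2.imwrite("pics/topc.png",cv2.resize(a[110:280,200:440],None,fx=3.3,fy=3.3,interpolation=cv2.INTER_CUBIC)[:600,:800])
E
```

```text
(no output)
```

View pics/scene1.png

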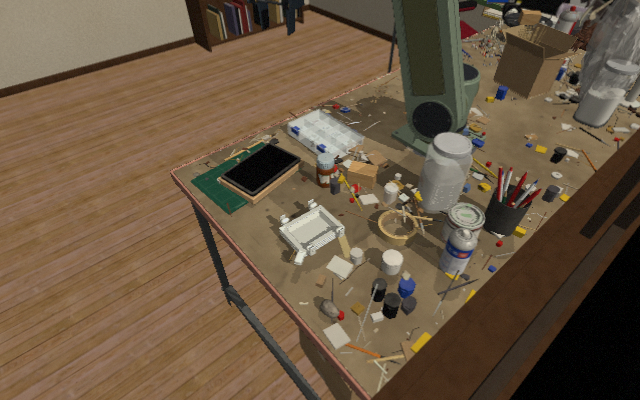

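View pics/topc.png

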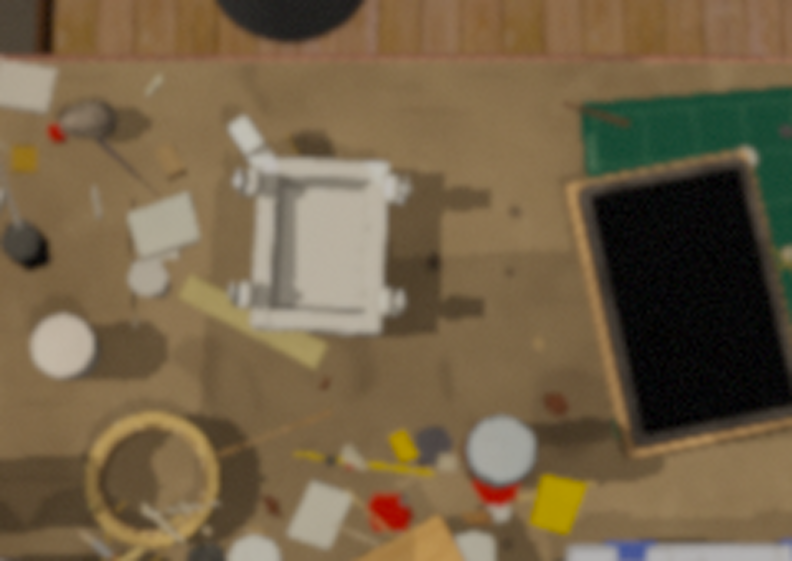

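```bash
cat > b.py <<'E'
from h import *
from scipy.optimize import least_squares
F={n:viewer.grab_frame(n) for n in("scene","top")}
P=dict(cover_ear=(0,0,37),cover_center=(-73.6,-55.2,25.7),cover_far=(-133.6,-100.2,31),stack_far=(-133.6,-100.2,31),stack_center=(-73.6,-55.2,15.5))
obs=[]
for q in P:
  for n in F:
    for r in spotter.landmark_of(F[n],q):
      if np.linalg.norm(atz(F[n],r["position"],P[q][2])[:2]-[550,50])<150: obs.append((n,P[q],r["position"],q,1))
c=lambda u,v:(200+u/3.3,110+v/3.3)
for pt,l in[((390,162),(60,-45)),((382,333),(-60,-45)),((250,327),(-60,45))]:
  obs.append(("top",(l[0]-73.6,l[1]-55.2,33.2),c(*pt),"pick%s"%(l,),1))
obs.append(("top",(0,0,43),c(245,136),"pick ear",1))
def w(p,l):
  s,k=np.sin(p[2]),np.cos(p[2]);return np.array([p[0]+k*l[0]-s*l[1],p[1]+s*l[0]+k*l[1],l[2]])
f=lambda p:np.concatenate([proj(F[n],w(p,l))-px for n,l,px,_,_ in obs])
r=least_squares(f,[615,102,0],loss="soft_l1",x_scale=[1,1,.01])
print(r.x[:2],np.degrees(r.x[2]))
for o,e in zip(obs,f(r.x).reshape(-1,2)):print(o[0],o[3],e.round(1))
for n in F:
  im=np.ascontiguousarray(F[n]["pixels"][...,::-1]);p=r.x
  s=4;x0,y0=np.array(proj(F[n],w(p,(-60,-50,30)))).astype(int)-[80,60]
  im=cv2.resize(im[y0:y0+120,x0:x0+160],None,fx=s,fy=s,interpolation=cv2.INTER_CUBIC)
  def poly(L,col):
    q=np.array([(proj(F[n],w(p,l))-[x0,y0]+.5)*s for l in L]).astype(int);cv2.polylines(im,[q],True,col,1)
  poly([(a-73.6,b-55.2,33.2) for a,b in((60,45),(60,-45),(-60,-45),(-60,45))],(0,0,255))
  poly([(.8*a-.6*b,.6*a+.8*b,43) for a,b in((13,8),(13,-8),(-13,-8),(-13,8))],(0,160,0))
  cv2.imwrite("pics/fit_%s.png"%n,im)
a,b=(cv2.imread("pics/fit_%s.png"%n) for n in("scene","top"))
cv2.imwrite("pics/fit.png",cv2.resize(np.hstack([a,b])[:, :],None,fx=.625,fy=.625))
E
python3 b.py
```

```text
[619.54240179 100.78646724] -1.9834226848752077
scene cover_ear [ 1.3 -1.3]
top cover_ear [ 1.4 -2.1]
scene cover_center [-0.3 -3. ]
top cover_center [-0.5 -0.9]
scene cover_far [-1.2 -0.7]
top cover_far [-0.   0.3]
scene stack_far [ 0.4 -0.9]
top stack_far [-0.1  0.7]
scene stack_center [1.3 0.9]
top pick(60, -45) [-1. -0.]
top pick(-60, -45) [-0.3 -0.8]
top pick(-60, 45) [ 0.2 -0.3]
top pick ear [-0.2 -0.4]
```

View pics/fit.png

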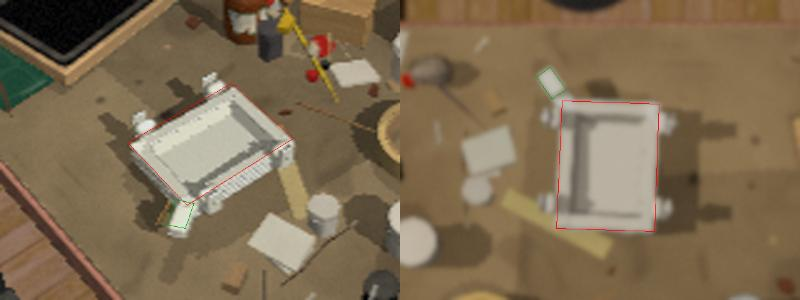

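Emit:
apply_moves(
  delta_pos=[
    [0.67,0.99,0],
    [0.67,0.99,0],
    [0.67,0.99,0],
    [0.67,0.99,0],
  ],
  rot=[
    [0,0,0],
    [0,0,0],
    [0,0,0],
    [0,0,0],
  ],
  hand=[0.45,0.45,0.45,0.45],
  newtons=40,
)

```text
time_s: 2.03
ee_pos: [270.7, -420.6, 214.0]
ee_rot: [-179.9, -0.1, 19.3]
force: [-0.2, 0.5, 0.4]
gripper_width: 67.4
gripper_force: 0.0
```

Emit:
apply_moves(
  delta_pos=[
    [0.67,0.99,0],
    [0.67,0.99,0],
    [0.67,0.99,0],
    [0.67,0.99,0],
  ],
  rot=[
    [0,0,0.1],
    [0,0,0.1],
    [0,0,0.1],
    [0,0,0.1],
  ],
  hand=[0.45,0.45,0.45,0.45],
)

```text
time_s: 2.37
ee_pos: [351.3, -301.9, 214.2]
ee_rot: [-180.0, -0.1, 27.9]
force: [0.4, -0.9, -0.2]
gripper_width: 42.4
gripper_force: 0.0
```

Emit:
apply_moves(
  delta_pos=[
    [0.67,0.99,0],
    [0.67,0.99,0],
    [0.67,0.99,0],
    [0.67,0.99,0],
  ],
  rot=[
    [0,0,0.08],
    [0,0,0.08],
    [0,0,0.08],
    [0,0,0.08],
  ],
  hand=[0.45,0.45,0.45,0.45],
)

```text
time_s: 2.7
ee_pos: [432.1, -183.2, 214.2]
ee_rot: [-180.0, -0.1, 34.8]
force: [-0.3, 0.2, 1.3]
gripper_width: 40.8
gripper_force: 0.0
```

Emit:
apply_moves(
  delta_pos=[
    [0.67,0.99,0],
    [0.67,0.99,0],
    [0.67,0.99,0],
    [0.67,0.99,0],
  ],
  rot=[
    [0,0,0],
    [0,0,0],
    [0,0,0],
    [0,0,0],
  ],
  hand=[0.45,0.45,0.45,0.45],
)

```text
time_s: 3.03
ee_pos: [512.9, -64.1, 214.1]
ee_rot: [-180.0, -0.1, 34.8]
force: [-0.4, 0.1, -0.2]
gripper_width: 41.3
gripper_force: 0.0
```

Emit:
apply_moves(
  delta_pos=[
    [0.67,0.99,0],
    [0.67,0.99,0],
    [0.67,0.99,0],
    [0.67,0.99,0],
    [0.67,0.99,0],
  ],
  rot=[
    [0,0,0],
    [0,0,0],
    [0,0,0],
    [0,0,0],
    [0,0,0],
  ],
  hand=[0.45,0.45,0.45,0.45,0.45],
)

```text
time_s: 3.45
ee_pos: [593.0, 54.6, 213.3]
ee_rot: [-180.0, -0.1, 34.9]
force: [-0.5, 0.2, -0.0]
gripper_width: 41.1
gripper_force: 0.0
```

Emit:
apply_moves(
  delta_pos=[
    [0.26,0.41,0],
    [0.26,0.41,0],
    [0.26,0.41,-0.3],
    [0.26,0.41,-0.6],
    [0.26,0.41,-0.98],
    [0.26,0.41,-0.98],
    [0.26,0.41,-0.98],
  ],
  rot=[
    [0,0,0],
    [0,0,0],
    [0,0,0],
    [0,0,0],
    [0,0,0],
    [0,0,0],
    [0,0,0],
  ],
  hand=[0.45,0.45,0.45,0.45,0.45,0.45,0.45],
)

```text
time_s: 4.03
ee_pos: [620.0, 99.0, 94.2]
ee_rot: [-179.9, 0.3, 34.6]
force: [-0.1, -0.5, 0.6]
gripper_width: 41.1
gripper_force: 0.0
```

```bash
cat > c.py <<'E'
from h import *
import sys
F={n:viewer.grab_frame(n) for n in("scene","top")}
o=[]
for n in F:
  x,y=proj(F[n],(610,95,45)).astype(int);y=max(y,50)
  o.append(cv2.resize(F[n]["pixels"][y-50:y+50,x-66:x+66][...,::-1],None,fx=3,fy=3,interpolation=cv2.INTER_CUBIC))
cv2.imwrite("pics/"+sys.argv[1],np.hstack(o))
print(env.state()["ee_pos"])
E
python3 c.py near.png
```

```text
[623.53281202  99.70250531  98.59361829]
```

View pics/near.png

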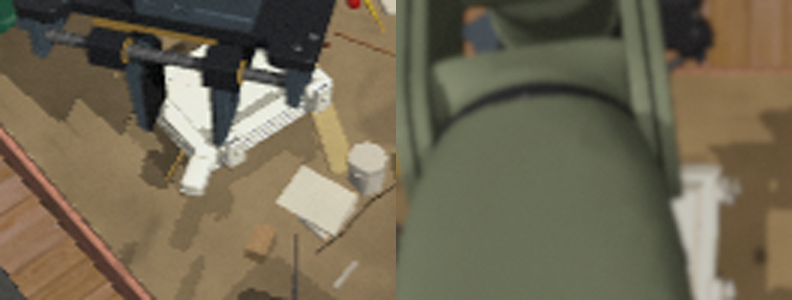

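Emit:
apply_moves(
  delta_pos=[
    [0.02,0.03,-0.1],
    [0.02,0.03,-0.25],
    [0.02,0.03,-0.4],
    [0.02,0.03,-0.5],
    [0.02,0.03,-0.6],
    [0.02,0.03,-0.65],
    [0.02,0.03,-0.65],
    [0.02,0.03,-0.65],
  ],
  rot=[
    [0,0,0],
    [0,0,0],
    [0,0,0],
    [0,0,0],
    [0,0,0],
    [0,0,0],
    [0,0,0],
    [0,0,0],
  ],
  hand=[0.45,0.45,0.45,0.45,0.45,0.45,0.45,0.45],
)

```text
time_s: 4.8
ee_pos: [625.0, 103.8, 18.7]
ee_rot: [180.0, -0.0, 34.7]
force: [-0.8, -0.3, 0.6]
gripper_width: 41.1
gripper_force: 0.0
```

```bash
python3 c.py down.png; python3 -c "
from h import *
f=viewer.grab_frame('scene');X=np.array(env.state()['ee_pos'])
print([(r['position'],atz(f,r['position'],37).round(1)) for r in spotter.landmark_of(f,'cover_ear')],X,env.state()['force'])"
```

```text
[625.37934266 103.8387724   19.34036579]
[([301.4, 256.5], array([615.1, 103.6,  37. ]))] [625.31383556 103.81465037  19.36234838] [-0.09275141 -0.04832657  0.51204717]
```

View pics/down.png

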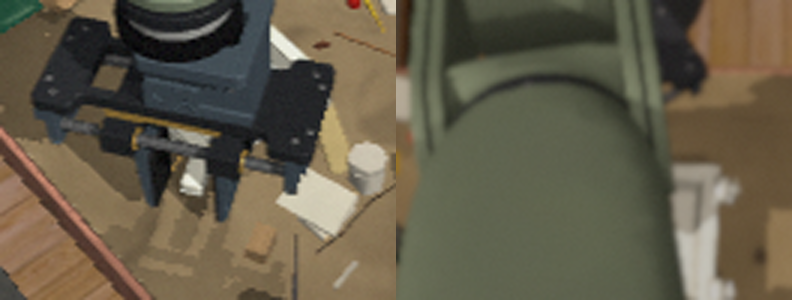

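Emit:
apply_moves(
  delta_pos=[
    [0,0,0],
    [0,0,0],
    [0,0,0],
    [0,0,0],
  ],
  rot=[
    [0,0,0],
    [0,0,0],
    [0,0,0],
    [0,0,0],
  ],
  hand=[0.26,0.26,0.26,0.26],
  newtons=5,
)

```text
time_s: 5.33
ee_pos: [624.6, 103.7, 18.5]
ee_rot: [180.0, -0.0, 34.7]
force: [0.6, 0.3, 0.3]
gripper_width: 24.3
gripper_force: 0.0
```

```bash
python3 -c "
from h import *
s=env.state();print(s['force'],s['torque'],s['gripper_width'],s['gripper_force'])
f=viewer.grab_frame('scene');cv2.imwrite('pics/cl.png',cv2.resize(f['pixels'][225:290,260:340][...,::-1],None,fx=7,fy=7,interpolation=cv2.INTER_CUBIC))"
```

```text
[0.64258555 0.27516087 0.33085515] [-0.00622693 -0.03632811 -0.04112253] 24.34875547652309 0.0
```

View pics/cl.png

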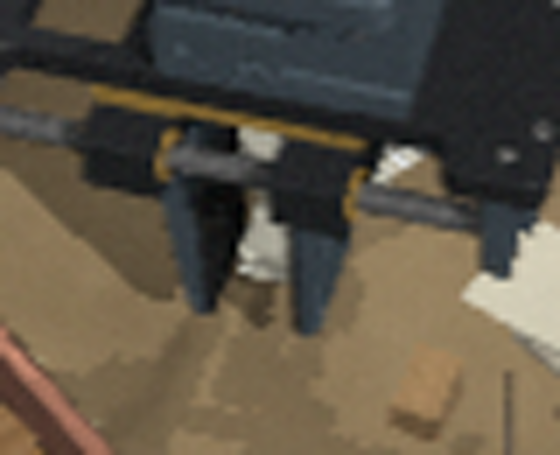

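Emit:
apply_moves(
  delta_pos=[
    [0,0,0],
    [0,0,0],
    [0,0,0],
    [0,0,0],
    [0,0,0],
    [0,0,0],
  ],
  rot=[
    [0,0,0],
    [0,0,0],
    [0,0,0],
    [0,0,0],
    [0,0,0],
    [0,0,0],
  ],
  hand=[0.22,0.2,0.19,0.18,0.16,0.14],
  newtons=5,
)

```text
time_s: 5.88
ee_pos: [624.5, 104.0, 18.4]
ee_rot: [-180.0, -0.0, 34.6]
force: [-0.7, 1.8, 1.1]
gripper_width: 16.2
gripper_force: 5.0
```

Emit:
apply_moves(
  delta_pos=[
    [0,0,0],
    [0,0,0],
    [0,0,0],
    [0,0,0],
    [0,0,0],
    [0,0,0],
  ],
  rot=[
    [0,0,0],
    [0,0,0],
    [0,0,0],
    [0,0,0],
    [0,0,0],
    [0,0,0],
  ],
  hand=[0.1,0.1,0.05,0.05,0.05,0.05],
  newtons=45,
)

```text
time_s: 6.38
ee_pos: [624.5, 103.8, 18.4]
ee_rot: [-180.0, -0.0, 34.6]
force: [-0.2, 2.6, 0.9]
gripper_width: 15.8
gripper_force: 45.0
```

```bash
python3 b.py | head -8; python3 -c "
from h import *
s=env.state();print(s['ee_pos'],s['ee_rot'],s['force'],s['torque'],s['gripper_width'],s['gripper_force'])"
```

```text
[619.53206935  97.75234845] -3.2285664871754878
scene cover_ear [ 1.9 -0.9]
top cover_ear [-39.6 -57. ]
top cover_center [-0.1 -1. ]
top cover_center [-16.2 -23.4]
scene cover_far [-2.8 -0.5]
top cover_far [0.2 1.6]
top stack_far [0.4 1.9]
[624.54253347 103.7526303   18.38727646] [ 1.79997821e+02 -3.31119222e-03  3.46476264e+01] [-0.55595715  2.86240519  0.09377324] [ 0.44969437  0.13706135 -0.28738077] 15.671957803640518 44.95541453361511
```

Emit:
apply_moves(
  delta_pos=[
    [-0.003,0.006,0],
    [-0.004,0.008,0],
    [-0.004,0.008,0],
  ],
  rot=[
    [0,0,0],
    [0,0,0],
    [0,0,0],
  ],
  hand=[0.05,0.05,0.05],
)

```text
time_s: 7.23
ee_pos: [624.3, 104.3, 18.3]
ee_rot: [179.9, 0.0, 34.7]
force: [0.1, 0.8, 1.2]
gripper_width: 15.5
gripper_force: 45.0
```

Emit:
apply_moves(
  delta_pos=[
    [0.001,0,0.014],
    [0.001,0.001,0.029],
    [0.002,0.001,0.043],
    [0.002,0.002,0.058],
    [0.003,0.002,0.072],
  ],
  rot=[
    [0.0038,-0.0055,0],
    [0.0076,-0.011,0],
    [0.0114,-0.0164,0],
    [0.0152,-0.0219,0],
    [0.019,-0.0273,0],
  ],
  hand=[0.05,0.05,0.05,0.05,0.05],
)

```text
time_s: 7.65
ee_pos: [623.8, 104.5, 26.8]
ee_rot: [-180.0, -2.8, 34.7]
force: [-0.7, -0.6, -3.4]
gripper_width: 15.3
gripper_force: 45.0
```

Emit:
apply_moves(
  delta_pos=[
    [0,0,0.014],
    [0,0,0.029],
    [0,0,0.043],
    [0,0,0.058],
    [0,0,0.072],
  ],
  rot=[
    [0.0038,-0.0055,0],
    [0.0076,-0.011,0],
    [0.0114,-0.0164,0],
    [0.0152,-0.0219,0],
    [0.019,-0.0273,0],
  ],
  hand=[0.05,0.05,0.05,0.05,0.05],
)

```text
time_s: 8.07
ee_pos: [624.1, 104.9, 35.8]
ee_rot: [-180.0, -5.7, 34.6]
force: [-0.9, -0.4, -2.8]
gripper_width: 15.5
gripper_force: 45.0
```

Emit:
apply_moves(
  delta_pos=[
    [0,0,0.014],
    [-0.001,-0.001,0.029],
    [-0.002,-0.001,0.043],
    [-0.002,-0.002,0.058],
    [-0.003,-0.002,0.072],
    [-0.004,-0.003,0.086],
    [-0.005,-0.004,0.1],
    [-0.007,-0.005,0.115],
    [-0.008,-0.006,0.129],
    [-0.009,-0.006,0.143],
  ],
  rot=[
    [0.0038,-0.0055,0],
    [0.0076,-0.011,0],
    [0.0114,-0.0164,0],
    [0.0152,-0.0219,0],
    [0.019,-0.0273,0],
    [0.0228,-0.0328,0],
    [0.0266,-0.0383,0],
    [0.0304,-0.0438,0],
    [0.0342,-0.0492,0],
    [0.038,-0.0547,0],
  ],
  hand=[0.05,0.05,0.05,0.05,0.05,0.05,0.05,0.05,0.05,0.05],
)

```text
time_s: 8.9
ee_pos: [623.5, 104.2, 53.0]
ee_rot: [-180.0, -11.5, 34.6]
force: [0.6, 1.3, -2.4]
gripper_width: 15.3
gripper_force: 45.0
```

```bash
python3 -c "
from h import *
s=env.state();print(s['ee_pos'],s['ee_rot'],s['force'],s['torque'])
f=viewer.grab_frame('scene');g=viewer.grab_frame('top')
for h,n in((f,'s'),(g,'t')):
  for q,z in(('stack_far',31),('cover_far',31),('stack_center',15.5)):
    print(n,q,[(np.round(r['position'],1),atz(h,r['position'],z).round(1),round(r['score'],2)) for r in spotter.landmark_of(h,q)[:1]])
a=f['pixels'][170:290,250:370];b=g['pixels'][130:250,240:360]
cv2.imwrite('pics/tilt.png',cv2.resize(np.hstack([a,b])[...,::-1],None,fx=3.3,fy=3.3,interpolation=cv2.INTER_CUBIC))"
```

```text
[623.4825616  104.15997729  53.00357158] [-179.98229888  -11.51262358   34.64540643] [ 0.56943223  1.2655222  -2.35718974] [ 0.15556352 -0.22968538  0.04545171]
s stack_far []
s cover_far []
s stack_center [(array([309.6, 230.2]), array([545.3,  44.7,  15.5]), 0.83)]
t stack_far []
t cover_far []
t stack_center []
```

View pics/tilt.png

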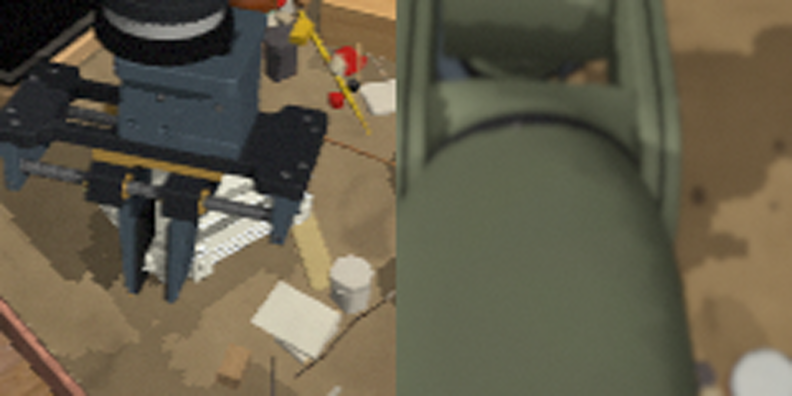

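Emit:
apply_moves(
  delta_pos=[
    [-0.003,-0.002,0.0285],
    [-0.007,-0.005,0.057],
    [-0.011,-0.008,0.085],
    [-0.016,-0.011,0.114],
    [-0.021,-0.0145,0.142],
    [-0.026,-0.018,0.17],
    [-0.032,-0.022,0.198],
    [-0.039,-0.027,0.226],
    [-0.046,-0.032,0.254],
    [-0.053,-0.037,0.281],
  ],
  rot=[
    [0.0076,-0.011,0],
    [0.0152,-0.0219,0],
    [0.0228,-0.0328,0],
    [0.0304,-0.0438,0],
    [0.038,-0.0547,0],
    [0.0456,-0.0656,0],
    [0.0532,-0.0766,0],
    [0.0608,-0.0875,0],
    [0.0684,-0.0985,0],
    [0.076,-0.1094,0],
  ],
  hand=[0.05,0.05,0.05,0.05,0.05,0.05,0.05,0.05,0.05,0.05],
)

```text
time_s: 10.13
ee_pos: [616.7, 99.5, 87.3]
ee_rot: [-180.0, -23.0, 34.6]
force: [0.1, 0.9, -2.3]
gripper_width: 15.5
gripper_force: 45.0
```

Emit:
apply_moves(
  delta_pos=[
    [-0.004,-0.003,0.0135],
    [-0.008,-0.006,0.027],
    [-0.012,-0.0085,0.041],
    [-0.016,-0.011,0.054],
    [-0.02,-0.014,0.067],
    [-0.025,-0.017,0.08],
    [-0.033,-0.023,0.106],
    [-0.033,-0.023,0.106],
  ],
  rot=[
    [0.0038,-0.0055,0],
    [0.0076,-0.011,0],
    [0.0114,-0.0164,0],
    [0.0152,-0.0219,0],
    [0.019,-0.0273,0],
    [0.0228,-0.0328,0],
    [0.0304,-0.0438,0],
    [0.0304,-0.0438,0],
  ],
  hand=[0.05,0.05,0.05,0.05,0.05,0.05,0.05,0.05],
)

```text
time_s: 10.8
ee_pos: [612.5, 96.7, 99.3]
ee_rot: [-179.9, -27.5, 34.6]
force: [-0.7, 1.2, -0.8]
gripper_width: 15.5
gripper_force: 45.0
```

Emit:
apply_moves(
  delta_pos=[
    [0,0,0.04],
    [0,0,0.1],
    [0,0,0.2],
    [0,0,0.35],
    [0,0,0.5],
    [0,0,0.7],
    [0,0,0.85],
    [0,0,0.85],
  ],
  rot=[
    [0,0,0],
    [0,0,0],
    [0,0,0],
    [0,0,0],
    [0,0,0],
    [0,0,0],
    [0,0,0],
    [0,0,0],
  ],
  hand=[0.05,0.05,0.05,0.05,0.05,0.05,0.05,0.05],
)

```text
time_s: 11.47
ee_pos: [616.1, 96.7, 207.1]
ee_rot: [179.6, -27.9, 34.8]
force: [0.7, -0.4, -0.3]
gripper_width: 15.6
gripper_force: 45.0
```

Emit:
apply_moves(
  delta_pos=[
    [0,0,0],
    [0,0,0],
    [0,0,0],
    [0,0,0],
    [0,0,0],
    [0,0,0],
    [0,0,0],
    [0,0,0],
  ],
  rot=[
    [-0.02,0.0288,0],
    [-0.05,0.072,0],
    [-0.08,0.115,0],
    [-0.11,0.1583,0],
    [-0.14,0.2014,0],
    [-0.165,0.2374,0],
    [-0.1824,0.2625,0],
    [-0.1824,0.2625,0],
  ],
  hand=[0.05,0.05,0.05,0.05,0.05,0.05,0.05,0.05],
)

```text
time_s: 12.13
ee_pos: [614.4, 98.0, 199.8]
ee_rot: [180.0, 0.1, 34.7]
force: [0.3, -0.2, -1.0]
gripper_width: 15.4
gripper_force: 45.0
```

```bash
python3 -c "
from h import *
s=env.state();print(s['ee_pos'],s['ee_rot'],s['force'],s['torque'],s['gripper_width'])
f=viewer.grab_frame('scene')
for q in('stack_far','cover_far','cover_ear','cover_center','stack_center','tray_stack'):
    print(q,[(np.round(r['position'],1),atz(f,r['position'],dict(tray_stack=0,stack_far=31,stack_center=15.5).get(q,210)).round(1),round(r['score'],2)) for r in spotter.landmark_of(f,q)[:1]])
cv2.imwrite('pics/up.png',cv2.resize(f['pixels'][110:290,220:400][...,::-1],None,fx=3.3,fy=3.3,interpolation=cv2.INTER_CUBIC))"
```

```text
[614.4317741   97.99893266 199.83694792] [1.79984466e+02 8.19960637e-02 3.47469025e+01] [ 0.32922466 -0.2204177  -0.96274697] [ 0.03780986 -0.06823195  0.02494508] 15.438064396092924
stack_far [(array([320.5, 206.2]), array([485.9,  14. ,  31. ]), 0.81)]
cover_far [(array([390.7, 269.2]), array([604.8, 310. , 210. ]), 0.23)]
cover_ear [(array([296.2, 189.6]), array([604.8,  87.3, 210. ]), 0.6)]
cover_center [(array([308.9, 164.6]), array([543.3,  47.9, 210. ]), 0.58)]
stack_center [(array([308.5, 229.9]), array([546.6,  42.4,  15.5]), 0.63)]
tray_stack [(array([315.4, 236.6]), array([539.3,  58.1,   0. ]), 0.78)]
```

View pics/up.png

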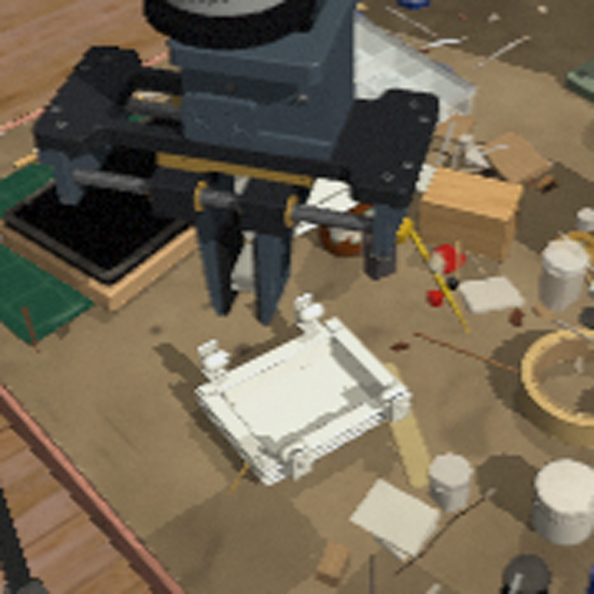

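Emit:
apply_moves(
  delta_pos=[
    [-0.01,-0.1,0],
    [-0.03,-0.25,0],
    [-0.05,-0.45,0],
    [-0.07,-0.65,0],
    [-0.09,-0.85,0],
    [-0.11,-1.0,0],
  ],
  rot=[
    [0,0,0],
    [0,0,0],
    [0,0,0],
    [0,0,0],
    [0,0,0],
    [0,0,0],
  ],
  hand=[0.05,0.05,0.05,0.05,0.05,0.05],
)

```text
time_s: 12.98
ee_pos: [599.1, -25.8, 201.6]
ee_rot: [179.9, 0.0, 34.6]
force: [0.9, -0.4, -0.3]
gripper_width: 15.7
gripper_force: 45.0
```

Emit:
apply_moves(
  delta_pos=[
    [-0.02,-0.2,0],
    [-0.04,-0.4,-0.05],
    [-0.06,-0.6,-0.1],
    [-0.08,-0.75,-0.2],
    [-0.1,-0.88,-0.3],
    [-0.11,-0.96,-0.37],
    [-0.11,-1.0,-0.4],
    [-0.11,-1.0,-0.4],
    [-0.11,-1.0,-0.4],
  ],
  rot=[
    [0,0,0],
    [0,0,0],
    [0,0,0],
    [0,0,0],
    [0,0,0],
    [0,0,0],
    [0,0,0],
    [0,0,0],
    [0,0,0],
  ],
  hand=[0.05,0.05,0.05,0.05,0.05,0.05,0.05,0.05,0.05],
)

```text
time_s: 13.73
ee_pos: [586.8, -142.9, 153.6]
ee_rot: [180.0, -0.0, 34.6]
force: [-0.3, -0.5, 0.2]
gripper_width: 15.7
gripper_force: 45.0
```

```bash
cat > d.py <<'E'
from h import *
s=env.state();X=np.array(s['ee_pos']);print(X,s['ee_rot'],s['force'],s['torque'],s['gripper_width'])
F={n:viewer.grab_frame(n) for n in("scene","top")}
t=np.radians(-1.98);R=np.array([[np.cos(t),-np.sin(t),0],[np.sin(t),np.cos(t),0],[0,0,1]])
ear=X+[-4.5,-3.1,18.8];cen=ear+R@[-73.6,-55.2,-11.3];o=[];print("cen",cen)
for n in F:
  f=F[n]
  for q,p in(("cover_ear",ear),("cover_center",cen),("cover_far",ear+R@[-133.6,-100.2,-6])):
    print(n,q,proj(f,p).round(1),[(np.round(r['position'],1),round(r['score'],2)) for r in spotter.landmark_of(f,q)[:1]])
  im=np.ascontiguousarray(f["pixels"][...,::-1]);x0,y0=proj(f,cen).astype(int)-60;x0,y0=max(x0,0),max(y0,0)
  im=cv2.resize(im[y0:y0+120,x0:x0+120],None,fx=3.3,fy=3.3,interpolation=cv2.INTER_CUBIC)
  q=np.array([(proj(f,cen+R@[a,b,7.5])-[x0,y0]+.5)*3.3 for a,b in((60,45),(60,-45),(-60,-45),(-60,45))]).astype(int)
  cv2.polylines(im,[q],True,(0,0,255),1);o.append(im)
cv2.imwrite("pics/hold.png",np.hstack(o))
E
python3 d.py
```

```text
[ 586.79012935 -142.86837221  153.55872871] [ 1.79994999e+02 -3.49315199e-02  3.46377641e+01] [-0.33022256 -0.49633831  0.24169807] [ 0.05454832 -0.06301163  0.01621031] 15.659024210881054
cen [ 506.82687695 -198.59248776  161.05872871]
scene cover_ear [240.7 143.3] [(array([238.4, 142.4]), 0.71)]
scene cover_center [256.6 125.3] [(array([257.5, 127.8]), 0.73)]
scene cover_far [267.2 107.5] [(array([253.4, 128.9]), 0.74)]
top cover_ear [390.1 151.3] [(array([248.7, 255.5]), 0.61)]
top cover_center [416.1 188.9] []
top cover_far [438.9 218.6] []
```

View pics/hold.png

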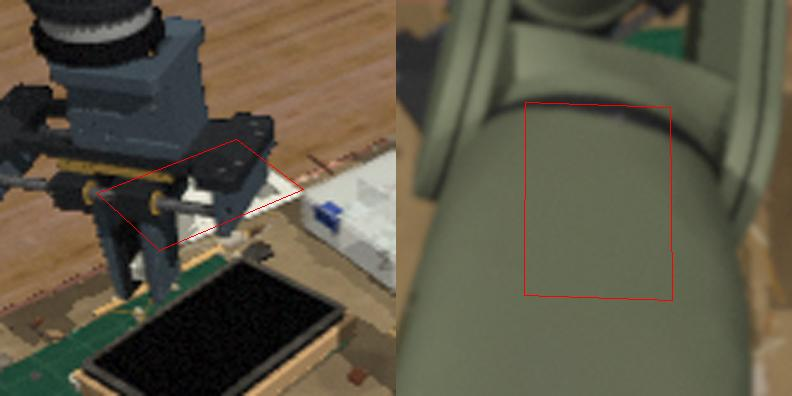

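Emit:
apply_moves(
  delta_pos=[
    [0,-0.03,-0.06],
    [0.01,-0.05,-0.12],
    [0.01,-0.07,-0.18],
    [0.01,-0.07,-0.24],
    [0.01,-0.07,-0.24],
    [0.01,-0.07,-0.24],
    [0.01,-0.07,-0.24],
    [0.01,-0.07,-0.24],
  ],
  rot=[
    [0,0,0],
    [0,0,0],
    [0,0,0],
    [0,0,0],
    [0,0,0],
    [0,0,0],
    [0,0,0],
    [0,0,0],
  ],
  hand=[0.05,0.05,0.05,0.05,0.05,0.05,0.05,0.05],
)

```text
time_s: 14.8
ee_pos: [588.1, -151.4, 124.8]
ee_rot: [180.0, -0.0, 34.7]
force: [0.0, -0.6, -1.2]
gripper_width: 15.9
gripper_force: 45.0
```

```bash
python3 d.py
```

```text
[ 588.12043572 -151.43801213  124.78860717] [ 1.79962073e+02 -2.93319299e-02  3.46558133e+01] [ 0.04689009 -0.58629979 -1.19271558] [ 0.00825766 -0.03278285  0.03400162] 15.85631342287917
cen [ 508.15718332 -207.16212767  132.28860717]
scene cover_ear [240.3 152.1] [(array([241.1, 152.2]), 0.51)]
scene cover_center [255.8 133.9] [(array([256.4, 135.3]), 0.65)]
scene cover_far [266.1 116.2] []
top cover_ear [392.  154.4] []
top cover_center [417.1 190.9] []
top cover_far [439.3 219.7] []
```

View pics/hold.png

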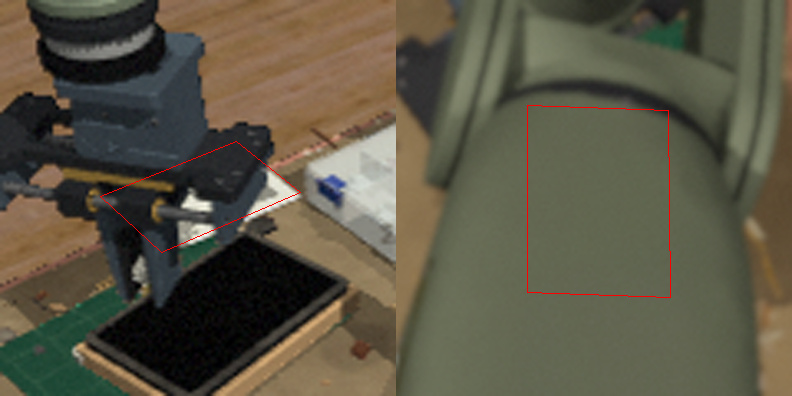

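The cover's visible right corner, at crop pixel (300,193), sits on the predicted level outline. The landmarks agree with the prediction to about 1.5 px, so I am handing in.

```bash
python3 -c "
from workcell import env
print(env.job_done())"
```

```text
the job is handed in; nothing more can be done
None
```

I peeled the cover off ear corner first, and the stack stayed standing in place. I handed in with the arm still holding the cover level, about 10 cm above the middle of the tablet, after roughly 15 s of the 42 s allowed.

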